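# Tip-sort the mixed hardware at the packing bench

### The job

Take the orange wedge by its grip block and work it backward out from under the blue sorting board a little at a time, easing the board down (never letting it drop) until it rests on its stop, so that the two wooden balls and the black roller roll off into the wooden tray while both steel plates stay on the board. Then lay the two steel plates flat on the black rubber pad in the green bin, feeling for it: neither dropping them nor pressing them hard; all three round parts must finish in the wooden tray, and the tape roll, the screwdriver and the cup of dowels stay where they are.

Things in the scene. Friction and masses are not known exactly. Their poses are not given: they have to be found in the camera images.
- stand: fixed grey stand; two hinge posts (14 x 30 mm, 123 mm tall) at x = +-100 mm. Origin on the table under the middle of the board's hinge line, which runs along stand x, 110 mm up. x points away from the robot, y from the hinge towards the board's open edge and the wooden tray, z up. Position and yaw (up to 0.15 rad) vary.
- board (a joint): tilt of the blue sorting board, rad: 0 = level, positive = open edge lowered. Starts near -0.03, held up by the wedge; its stop is at 0.36. The top face contains the hinge line: at tilt q, a point v mm down the board is at stand y = v cos q, z = 110 - v sin q. 180 mm wide (x), 220 long, 10 thick, 0.9 to 1.5 kg. Rims: 12 mm high at the sides, 20 at the hinge. Turns freely.
- foot (a point): middle of the round steel foot (8 mm radius) of the leg under the board's side nearest the robot (stand x -70, y 120, 47 mm below the hinge line when level). It rests on the wedge's slope and sinks as the wedge is drawn; if the wedge is jerked out, the board falls.
- wedge: loose orange wedge on the table, 0.16 kg. Origin on the table under the grip block at its thick end (robot side), x to the thin end, z up. Grip block x -14 to 22 mm, 30 mm wide (y), 105 mm tall: grip across its width. Slope 46 mm wide, 67 mm high at x 30 to 8 mm at x 155. Starts at stand x -118, y 109; must come about 92 mm along stand -x until the board is on its stop. Draws with 3 to 15 N.
- plate1: loose steel plate with two dark holes, 34 (x) x 56 (y) x 5 mm, 0.07 kg; origin at the centre of its underside, z normal to it. Starts on the board about 78 mm from the hinge line, turned up to 0.35 rad from the stand. Does not slide on the tilted board. A round part may hang up behind it and rolls on once the plate is lifted away.
- plate2: second steel plate, same as plate1, starts about 152 mm from the hinge line.
- ball1_center (a point): centre of a loose pale wooden ball, 28 mm diameter, 12 g, starts on the board near the hinge. The round parts roll once the board tilts about 0.1 to 0.2 rad.
- ball2_center (a point): centre of a second such wooden ball.
- roller_center (a point): centre of a loose black nylon roller lying on its side on the board, 28 mm diameter, 26 mm long, axis roughly along the hinge.
- ball1: the first ball (same ball as point ball1_center; origin turns with it).
- ball2: the second ball (same ball as point ball2_center).
- roller: the roller (same as point roller_center).
- round_tray: fixed open wooden tray under the board's discharge edge, for the round parts: 210 mm (x) by 150 mm (y), walls 8 mm, 50 mm high, the wall under the board only 20 mm; floor 6 mm thick. Origin at the centre of its underside, at stand y 268 mm, x and y as the stand.
- flat_bin: fixed green open bin for the plates: outside 140 (x) x 160 (y) x 60 mm high, walls 5 mm; origin at the centre of its underside. Inside lies a stiff black rubber pad that fills it from wall to wall; its top is 12 to 36 mm above the origin, different each time and not measured: lower a plate until it touches. May swap places with a yellow bin full of screws.
- screw_bin: fixed yellow bin, 140 x 160 x 50 mm, full of screws; not to be used. Origin at the centre of its underside.
- tape: bystander: loose amber roll of tape standing as a ring, 90 mm across, 40 mm high; leave where it is. Origin at the centre of its underside.
- driver: bystander: loose screwdriver lying on the table; leave where it is.
- dowel_cup: bystander: white cup of dowels, 72 mm across, 70 mm high, dowels to 91 mm; leave where it is.
There are look-alikes about, which are no part of the job. Of the things that look like the roller, the smaller one is meant. What is shaped like the plate1 but purple is not meant.

How it is judged (in metres and radians):
On the way:
1. the board has been eased down onto its stop by drawing the wedge out, with both steel plates still lying on it (value of joint board above 0.34 rad and distance of wedge from where it was at the start of the episode above 0.07 m and y of plate1 in the frame of stand between 0.02 and 0.205 m and x of plate1 in the frame of stand between -0.085 and 0.085 m and z of each of plate1, plate2 in the frame of stand above 0.02 m and y of plate2 in the frame of stand between 0.02 and 0.205 m and x of plate2 in the frame of stand between -0.085 and 0.085 m), for 0.2 s.
At the end, for the whole second after the job is handed in: Board on its stop (tilt above 0.34 rad), wedge drawn at least 70 mm; both balls and the roller inside the wooden tray; both steel plates down on the pad in the green bin (origin under 47 mm), within 0.25 rad of flat, either face up, may overlap; all at rest (value of joint board above 0.34 rad and distance of wedge from where it was at the start of the episode above 0.07 m and x of ball1_center in the frame of round_tray between -0.1 and 0.1 m and y of ball1_center in the frame of round_tray between -0.075 and 0.075 m and z of each of ball1_center, ball2_center, roller_center in the frame of round_tray below 0.05 m and x of ball2_center in the frame of round_tray between -0.1 and 0.1 m and y of ball2_center in the frame of round_tray between -0.075 and 0.075 m and x of roller_center in the frame of round_tray between -0.1 and 0.1 m and y of roller_center in the frame of round_tray between -0.075 and 0.075 m and x of plate1 in the frame of flat_bin between -0.065 and 0.065 m and y of plate1 in the frame of flat_bin between -0.075 and 0.075 m and z of each of plate1, plate2 in the frame of flat_bin below 0.047 m and (angle between plate1's own z axis and vertical below 0.25 rad or angle between plate1's own z axis and vertical above 2.89 rad) and x of plate2 in the frame of flat_bin between -0.065 and 0.065 m and y of plate2 in the frame of flat_bin between -0.075 and 0.075 m and (angle between plate2's own z axis and vertical below 0.25 rad or angle between plate2's own z axis and vertical above 2.89 rad) and linear speed of each of plate1, plate2, ball1, ball2, roller, wedge below 0.03 m/s); the robot touches nothing.
It fails at once if a plate is dropped in the green bin (falls faster than 0.35 m/s there) ((x of plate1 in the frame of flat_bin between -0.065 and 0.065 m and y of plate1 in the frame of flat_bin between -0.075 and 0.075 m and z of plate1 in the frame of flat_bin below 0.065 m and linear speed of plate1 above 0.35 m/s) or (x of plate2 in the frame of flat_bin between -0.065 and 0.065 m and y of plate2 in the frame of flat_bin between -0.075 and 0.075 m and z of plate2 in the frame of flat_bin below 0.065 m and linear speed of plate2 above 0.35 m/s)).
It fails at once if a plate is pressed onto the bin or its pad with over 45 N (contact force between any of plate1, plate2 and flat_bin above 45 N).
It fails at once if the board drops (turns faster than 1.5 rad/s) (velocity of joint board above 1.5 rad/s).
It fails at once if the tape roll, screwdriver or dowel cup is pushed more than 30 mm (distance of any of tape, driver, dowel_cup from where it was at the start of the episode above 0.03 m).
It also fails if it takes over 72 s, if anything falls off the work surface, if the arm or the gripper's body presses on something with over 40 N, if the wrist force passes 120 N, or if a joint passes its speed limit or range.

### The arm

A 6-joint arm with a two-finger parallel gripper is mounted at the origin on the work surface. World frame = base frame: x ahead of the robot, y to its left, z up, the work surface at z = 0. Lengths are in m, angles in degrees, forces in N, time in s.
With the tool pointing down it reaches from about 0.25 to 0.725 m from the base axis. Payload 9.7 kg.
Tool frame: the origin (TCP) lies at the very end of the fingers, on their centre line; the grasp point (between the pads) lies 19 mm behind it; z points along the fingers, y is the line along which they close (so a half turn about z gives the same grasp; the last joint's range is limited). The gripper opens to 85 mm and grips with 20 to 120 N. Pads are 22 mm wide; open, the fingers measure 114 mm over their backs; the gripper's body (76 mm by 85 mm) begins 54 mm behind the grasp point. The pads swing forward as they close: fully open they stand 13 mm farther back than shut.
Start: joints at [-75, 4.979, 10.078, 95.1, 0, 90], TCP at [0.142, -0.531, 0.231] pointing down, gripper open.
Joint ranges: [-179.16, 179.16], [-48.56, 103.87], [-65.8, 70.77], [-126.05, 130.52], [-82.76, 87.17], [-180, 180]. Speed limits (degrees/s): [127.2, 127.2, 147.25, 180, 180, 180].

### API

Orientations are given as [roll, pitch, yaw] about the fixed x, y, z axes, in that order (R = Rz(yaw) Ry(pitch) Rx(roll)).
In Python, from workcell import bot gives the robot as it stands.
- The arm moves only by the tool step_arm, never from a script. Its argument "targets" is a list of rows, each a list of 3 entries, a list of its own where there are three numbers: the opening, from 0 (shut) to 1 (fully open), then the shift along the world's x, y, z in mm, then the turn, a rotation vector about the world's x, y, z in rad. In form: [[grip, [tx, ty, tz], [wx, wy, wz]], ...]. A call has 1 to 8 rows; each row is the pose to reach, as a shift and turn from the pose commanded when the call began; what a row does not reach only later rows make up. A row lasts 1/10 s, in which the tool goes at most 50 mm and 8.59 degrees, less where a joint would pass 70% of its speed; a pose out of reach is approached as far as the arm can. A call with a gripper value outside its range is refused whole. The fingers move at their own pace and stop on an object; "force" is the grip in N (left out, the last holds). Time passes only in rows, so rows that repeat a pose let the fingers close. It gives the time, the measured TCP pose, the force, the opening and the grip force at its end, in the units of the state.
- bot.get_obs(): the state, without advancing time (a new reading comes with each control period).
- bot.camera(name): name is "scene" or "top"; returns (picture, depth): 480x640x3 uint8, red, green, blue; 480x640 float32, m along the optical axis (not along the pixel's ray), 0 where there is no reading.
- bot.camera_params(name): a dict with "K" (3x3 intrinsics, pixels), "k1" (the pictures are not rectified: a ray, as slopes to the right and down, at radius r is drawn at 1 + k1 r^2 times it, then the intrinsics apply), "R" (3x3) and "t" (3): a world point X has camera coordinates R X + t. Camera axes: x right, y down, z forward; pixel columns grow to the right and rows downward; lengths in m; the calibration is good to about 2 mm. A picture is of the moment at which its call begins. camera_params takes no time and is no camera call.
- bot.job_done(): hands the job in; it is judged then, once.
The state is a dict: "time": time; "q": joint angles; "qd": joint speeds; "joint_efforts": joint torques, N m; "ee_pos": TCP position; "tcp_rot": TCP orientation; "wrist_force": force on the tool from outside, world axes, zero at the start; "torque": the same for the moment, N m; "opening": finger opening in m; "grasp_force": force on a finger pad.
Only numpy, scipy, OpenCV 4.12 (cv2) and the standard library are available. Lean on these libraries where they do the work, as an engineer would, in place of code of your own. Each camera call takes 0.05 s, during which the arm holds its last target. There are 200 camera calls.

## Working session

There is one attempt and no reset: what is moved stays moved. The work goes in short steps, Python scripts to look and compute and a tool call to move; the robot and the scene stay as the last step left them, time stands still between calls to the robot, and variables do not carry over. Pictures are saved under pics/ and viewed, at most 10 in all, crops included, and the job is handed in when it is done.

Besides the shell and the picture viewer there is one more tool, called after ">>>" as name([rows], argument=value, ...), one row to a line, values as JSON. step_arm: Moves the arm, as the interface text tells. Its arguments: {"type":"object","properties":{"targets":{"type":"array","items":{"type":"array"}},"force":{"type":"number"}},"required":["targets"]}

```bash
mkdir -p pics; cat > h.py <<'E'
import numpy as np, cv2
from workcell import bot
def grab(n):
    im,d=bot.camera(n); return im,d,bot.camera_params(n)
def cloud(d,p):
    K=np.array(p['K']); R=np.array(p['R']); t=np.array(p['t'])
    v,u=np.mgrid[:480,:640]
    pts=np.stack([u,v],-1).reshape(-1,1,2).astype(float)
    n=cv2.undistortPoints(pts,K,np.array([p['k1'],0,0,0,0.])).reshape(480,640,2)
    c=np.dstack([n[...,0]*d,n[...,1]*d,d])
    W=(c-t)@R
    W[d<=0]=np.nan
    return W
def save(name,im): cv2.imwrite('pics/'+name,im[...,::-1])
E
python3 - <<'E'
from h import *
for n in('scene','top'):
    im,d,p=grab(n); save(n+'0.png',im); np.savez(n+'0.npz',im=im,W=cloud(d,p)); print(n,p['R'],p['t'],p['k1'])
print(bot.get_obs())
E
```

```text
scene [[-0.42118572  0.90690646 -0.01110244]
 [ 0.77901874  0.35546904 -0.51649934]
 [-0.46447001 -0.22619116 -0.85621561]] [ 0.2609659  -0.43114385  1.39095215] -0.03882972314886017
top [[-2.58218552e-02 -9.99666552e-01 -1.29347847e-04]
 [-9.91616469e-01  2.56303050e-02 -1.26648589e-01]
 [ 1.26609674e-01 -3.14203808e-03 -9.91947639e-01]] [0.00671372 0.60323898 1.37901322] -0.1337212848428188
{'time': 0.1, 'q': array([-7.49982145e+01,  5.00847192e+00,  1.00385353e+01,  9.51011085e+01,
        1.94590935e-04,  9.00006434e+01]), 'qd': array([-0.0686371 , -0.10538243,  0.18015546,  0.01793308, -0.12080634,
       -0.01175756]), 'joint_efforts': array([ 1.28159812e-03, -5.21562910e+01,  4.65653980e+01,  1.59488252e-02,
        1.17728810e-04, -4.18680663e-07]), 'ee_pos': array([ 0.14231115, -0.53104251,  0.23064485]), 'tcp_rot': array([-1.79928955e+02, -1.93793011e-04,  1.50011419e+01]), 'wrist_force': array([-0.34971243,  0.49577981,  0.06738328]), 'torque': array([-0.0561595 , -0.01691206, -0.01078964]), 'grasp_force': 0.0, 'opening': 0.08536397468961043}
```

View pics/scene0.png

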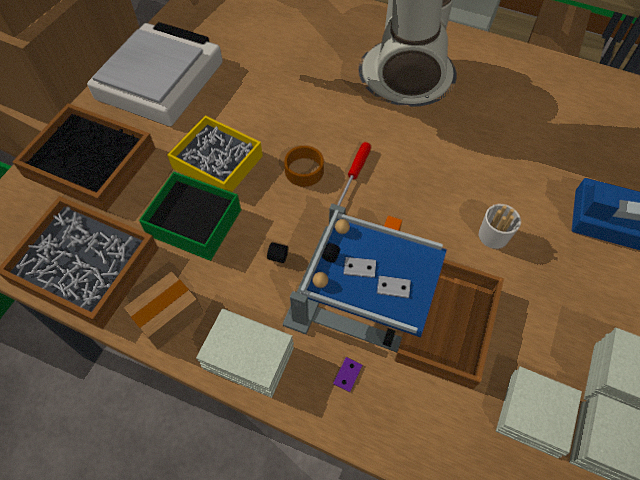

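View pics/top0.png

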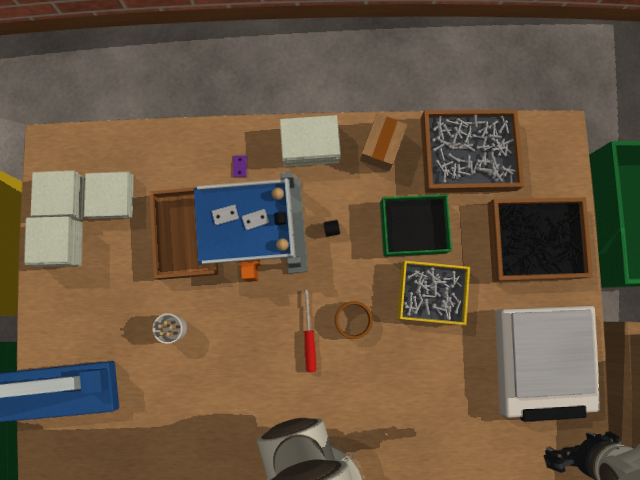

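The pictures show the board at top-view px (195–290, 182–262), the orange grip block at (249,270), plates at (225,215) and (255,219), the green bin at (416,225), the wooden tray at (183,233), the driver at (309,345) and the tape at (353,320). Next I'll measure these.

```bash
cat > meas.py <<'E'
from h import *
def seg(z,box,cond):
    im=z['im'].astype(int); W=z['W']; m=np.zeros((480,640),bool); x0,y0,x1,y1=box; m[y0:y1,x0:x1]=1
    r,g,b=im[...,0],im[...,1],im[...,2]
    m&=cond(r,g,b)&~np.isnan(W[...,0]); return W[m]
def rect(P):
    (c,s,a)=cv2.minAreaRect((P[:,:2]*1000).astype(np.float32)); return np.round(c,1),np.round(s,1),round(a,1)
E
python3 - <<'E'
from meas import *
z=np.load('top0.npz')
def show(n,P):
    print(n,len(P),'med',np.round(np.median(P,0)*1000,1),rect(P),'z5-95',np.round(np.percentile(P[:,2],[5,50,95])*1000,1))
P=seg(z,(235,255,265,285),lambda r,g,b:(r>150)&(g<120)&(b<60)); show('block all',P)
for lo,hi in((.095,.12),(.0,.09)):
    Q=P[(P[:,2]>lo)&(P[:,2]<hi)]
    if len(Q)>5: show('block %g'%lo,Q)
P=seg(z,(190,175,300,270),lambda r,g,b:(b>100)&(r<60)); show('board blue',P)
A=np.c_[P[:,:2],np.ones(len(P))]; co=np.linalg.lstsq(A,P[:,2],rcond=None)[0]; print('plane',co)
wht=lambda r,g,b:(r>140)&(g>140)&(b>130)
show('p2',seg(z,(210,203,240,226),wht)); show('p1',seg(z,(241,206,271,231),wht))
gr=lambda r,g,b:(g>70)&(r<50)&(b<80)
P=seg(z,(375,190,455,260),gr); show('bin rim',P[P[:,2]>.05])
P=seg(z,(392,203,442,248),lambda r,g,b:(r<60)&(g<60)); show('pad',P)
P=seg(z,(280,170,310,275),lambda r,g,b:(abs(r-b)<40)&(r>60)); Q=P[P[:,2]>.112]; show('posts',Q)
for x in np.arange(.3,.9,.02):
    S=Q[(Q[:,0]>x)&(Q[:,0]<=x+.02)]
    if len(S)>3: print(round(x,2),len(S),np.round(np.median(S,0)*1000))
P=seg(z,(145,180,225,285),lambda r,g,b:r>b+20); Q=P[(P[:,2]>.04)&(P[:,2]<.06)]; show('tray rim',Q)
for n,b in(('ball',(270,186,286,201)),('ball',(274,237,291,252)),('roller',(272,210,289,226))):
    P=seg(z,b,lambda r,g,b:(r>b+40)|((r<50)&(b<50))); show(n,P[P[:,2]>.118] if (P[:,2]>.118).sum()>5 else P)
show('driver',seg(z,(300,285,320,375),lambda r,g,b:(r>140)&(g<60)))
P=seg(z,(330,298,376,342),lambda r,g,b:r>b+30);show('tape',P[P[:,2]>.03])
P=seg(z,(150,310,190,345),lambda r,g,b:r>0);show('cup',P[P[:,2]>.05])
P=seg(z,(395,258,475,328),lambda r,g,b:(r>140)&(b<60));show('yellow',P[P[:,2]>.04])
E
```

```text
block all 200 med [535.8 138.3 104.6] (array([538.4, 139.3]), array([41.2, 40.1]), 3.5) z5-95 [ 68.1 104.6 109. ]
block 0.095 175 med [535.1 139.9 104.8] (array([535.3, 140.4]), array([28.5, 33.3]), 89.7) z5-95 [100.9 104.8 109.1]
block 0 21 med [557.  127.5  68.2] (array([550.1, 134.2]), array([44.3, 29.1]), 50.8) z5-95 [63.4 68.2 88.4]
board blue 4291 med [631.1 172.7 114.3] (array([647.5, 162.9]), array([166.9, 189.2]), 3.3) z5-95 [109.1 114.3 119.5]
plane [-0.00227417  0.0304929   0.11061119]
p2 255 med [663.3 188.6 120.2] (array([664.2, 189.3]), array([32.1, 53.4]), 13.5) z5-95 [116.  120.2 124.9]
p1 245 med [651.9 121.  117.7] (array([651.5, 118.9]), array([31.6, 52.3]), 16.7) z5-95 [113.3 117.7 121.8]
bin rim 389 med [ 624.8 -256.3   59.9] (array([ 640.5, -265.5]), array([138.5, 159.4]), 1.4) z5-95 [54.8 59.9 64.7]
pad 2242 med [ 641.  -269.9   35.7] (array([ 641.6, -270.2]), array([124.9, 111.8]), 88.1) z5-95 [30.5 35.7 40.6]
posts 443 med [638.   42.1 126.3] (array([654. ,  46.2]), array([213.6,  42.8]), 3.4) z5-95 [114.1 126.3 133.4]
0.54 72 [554.  34. 123.]
0.56 66 [566.  
[... 439 characters left out ...]
4. ]), 12.0) z5-95 [127.6 135.4 140.2]
ball 96 med [589.8  56.6 136. ] (array([590.3,  57. ]), array([22.5, 23.4]), 89.2) z5-95 [128.5 136.  142.1]
roller 133 med [651.   60.2 135.7] (array([651. ,  61.2]), array([25. , 25.8]), 3.9) z5-95 [127.9 135.7 141.5]
driver 291 med [341.9  -2.5  23.8] (array([341.2,  -2.7]), array([98.9, 17.7]), 1.8) z5-95 [14.8 23.8 29.1]
tape 333 med [ 415.1 -108.4   39.7] (array([ 415.2, -106.4]), array([88.3, 88.6]), 43.2) z5-95 [33.3 39.7 44.8]
cup 376 med [407.8 339.7  69.1] (array([405.5, 335.1]), array([69.9, 70.9]), 17.8) z5-95 [52.9 69.1 92.2]
yellow 532 med [ 477.2 -305.6   50.1] (array([ 474.3, -304.3]), array([162.3, 142.1]), 82.8) z5-95 [44.5 50.1 54.7]
```

>>> step_arm([
  [1,[20,45,0],[0,0,0]],
  [1,[45,85,0],[0,0,0]],
  [1,[70,125,0],[0,0,0]],
  [1,[95,168,0],[0,0,0]],
  [1,[120,210,0],[0,0,0]],
  [1,[145,252,0],[0,0,0]],
  [1,[170,294,0],[0,0,0]],
  [1,[194,336,0],[0,0,0]],
])

```text
time: 0.9
ee_pos: [0.3368, -0.1934, 0.2312]
tcp_rot: [180.0, -0.0, 15.0]
wrist_force: [1.1, -1.3, -0.6]
opening: 0.0852
grasp_force: 0.0
```

```bash
python3 -c "
from workcell import bot
o=bot.get_obs();print(o['q'],o['ee_pos'],o['tcp_rot'],o['time'])"
```

```text
[-2.98685886e+01 -1.69361625e+01 -9.98679343e+00  9.69343966e+01
  1.43245939e-03  1.35152443e+02] [ 0.33677359 -0.19339959  0.23118579] [ 1.79990457e+02 -1.16255093e-02  1.49789696e+01] 0.9
```

>>> step_arm([
  [1,[24,42,0],[0,0,0.148]],
  [1,[48,84,0],[0,0,0.296]],
  [1,[72,126,0],[0,0,0.444]],
  [1,[97,168,0],[0,0,0.592]],
  [1,[121,210,0],[0,0,0.74]],
  [1,[145,252,0],[0,0,0.888]],
  [1,[170,294,0],[0,0,1.036]],
  [1,[194,333,0],[0,0,1.184]],
])

```text
time: 1.7
ee_pos: [0.5309, 0.14, 0.2309]
tcp_rot: [-180.0, 0.0, 83.2]
wrist_force: [1.0, -1.3, 0.3]
opening: 0.0855
grasp_force: 0.0
```

>>> step_arm([
  [1,[0,0,0],[0,0,0.148]],
  [1,[0,0,0],[0,0,0.296]],
  [1,[0,0,0],[0,0,0.444]],
  [1,[0,0,0],[0,0,0.592]],
  [1,[0,0,0],[0,0,0.74]],
  [1,[0,0,0],[0,0,0.888]],
  [1,[0,0,0],[0,0,1.036]],
  [1,[0,0,0],[0,0,1.184]],
])

```text
time: 2.5
ee_pos: [0.5302, 0.1377, 0.2308]
tcp_rot: [-180.0, -0.0, 151.0]
wrist_force: [0.5, -0.1, 0.6]
opening: 0.0854
grasp_force: 0.0
```

>>> step_arm([
  [1,[0,0,-20],[0,0,0.148]],
  [1,[0,0,-40],[0,0,0.296]],
  [1,[0,0,-60],[0,0,0.444]],
  [1,[0,0,-80],[0,0,0.576]],
  [1,[0,0,-80],[0,0,0.576]],
  [1,[0,0,-80],[0,0,0.576]],
])

```text
time: 3.1
ee_pos: [0.5301, 0.1377, 0.1515]
tcp_rot: [-180.0, -0.0, -176.5]
wrist_force: [0.2, 0.6, 0.6]
opening: 0.0853
grasp_force: 0.0
```

>>> step_arm([
  [0.8,[0,2,-20],[0,0,0]],
  [0.7,[0,2,-40],[0,0,0]],
  [0.6,[0,2,-60],[0,0,0]],
  [0.55,[0,2,-80],[0,0,0]],
  [0.3,[0,2,-80],[0,0,0]],
  [0.2,[0,2,-80],[0,0,0]],
  [0.2,[0,2,-80],[0,0,0]],
  [0.2,[0,2,-80],[0,0,0]],
], force=50)

```text
time: 3.9
ee_pos: [0.5297, 0.1394, 0.0715]
tcp_rot: [-180.0, -0.1, -176.4]
wrist_force: [-4.9, -2.5, -6.5]
opening: 0.0293
grasp_force: 52.5
```

>>> step_arm([
  [0.2,[-3,0,0],[0,0,0]],
  [0.2,[-7,0,0],[0,0,0]],
  [0.2,[-11,-1,0],[0,0,0]],
  [0.2,[-15,-1,0],[0,0,0]],
  [0.2,[-19,-1,0],[0,0,0]],
  [0.2,[-23,-1.5,0],[0,0,0]],
  [0.2,[-27,-2,0],[0,0,0]],
  [0.2,[-31,-2,0],[0,0,0]],
])

```text
time: 4.7
ee_pos: [0.4991, 0.1377, 0.0714]
tcp_rot: [-180.0, 0.0, -176.3]
wrist_force: [1.4, -0.7, -9.1]
opening: 0.0293
grasp_force: 52.2
```

>>> step_arm([
  [0.2,[-3,0,0],[0,0,0]],
  [0.2,[-7,0,0],[0,0,0]],
  [0.2,[-11,-1,0],[0,0,0]],
  [0.2,[-15,-1,0],[0,0,0]],
  [0.2,[-19,-1,0],[0,0,0]],
  [0.2,[-23,-1.5,0],[0,0,0]],
  [0.2,[-27,-2,0],[0,0,0]],
  [0.2,[-31,-2,0],[0,0,0]],
])

```text
time: 5.5
ee_pos: [0.4681, 0.1357, 0.0714]
tcp_rot: [-180.0, 0.0, -176.3]
wrist_force: [4.0, -1.8, -8.0]
opening: 0.0292
grasp_force: 52.4
```

>>> step_arm([
  [0.2,[-3,0,0],[0,0,0]],
  [0.2,[-7,0,0],[0,0,0]],
  [0.2,[-11,-1,0],[0,0,0]],
  [0.2,[-15,-1,0],[0,0,0]],
  [0.2,[-19,-1,0],[0,0,0]],
  [0.2,[-23,-1.5,0],[0,0,0]],
  [0.2,[-27,-2,0],[0,0,0]],
  [0.2,[-31,-2,0],[0,0,0]],
])

```text
time: 6.3
ee_pos: [0.4369, 0.1338, 0.0714]
tcp_rot: [180.0, -0.0, -176.3]
wrist_force: [-0.4, 0.5, -1.9]
opening: 0.0295
grasp_force: 53.2
```

```bash
python3 - <<'E'
from meas import *
im,d,p=grab('top'); save('top1.png',im[150:390,100:420].repeat(2,0).repeat(2,1)); W=cloud(d,p); np.savez('top1.npz',im=im,W=W)
z=np.load('top1.npz')
P=seg(z,(190,175,300,270),lambda r,g,b:(b>100)&(r<60))
A=np.c_[P[:,:2],np.ones(len(P))]; co=np.linalg.lstsq(A,P[:,2],rcond=None)[0]; print('plane',co,np.arctan(np.hypot(*co[:2])))
E
```

```text
plane [-1.22171018e-04 -3.69600459e-01  1.22996608e-01] 0.3540284611624264
```

View pics/top1.png

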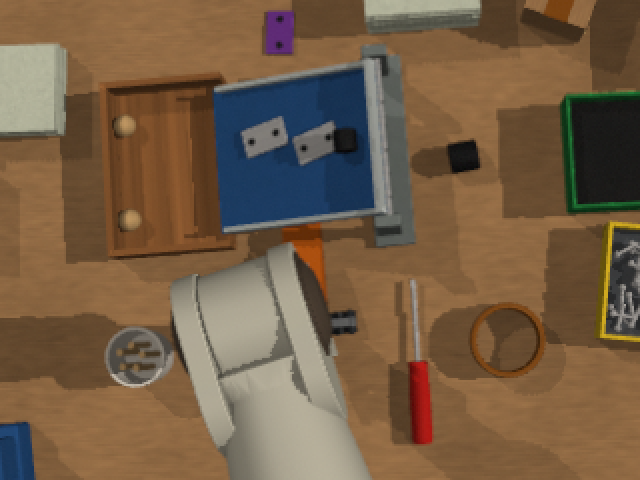

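The board is down at about 0.354 rad. Both balls are in the tray (crop px (124,125), (130,220)). The roller hangs behind plate1 at (345,140), and the plates are at (317,143) and (265,137). I'll draw the wedge a little farther, release it, and measure the plates again.

>>> step_arm([
  [0.2,[-3,0,0],[0,0,0]],
  [0.2,[-6,-0.5,0],[0,0,0]],
  [0.2,[-8,-0.5,0],[0,0,0]],
  [0.6,[-8,-0.5,0],[0,0,0]],
  [0.8,[-8,-0.5,0],[0,0,0]],
  [0.8,[-8,-0.5,0],[0,0,0]],
])

```text
time: 6.95
ee_pos: [0.4295, 0.1333, 0.0714]
tcp_rot: [180.0, 0.0, -176.3]
wrist_force: [-0.2, -0.4, -0.3]
opening: 0.0684
grasp_force: 0.0
```

>>> step_arm([
  [0.8,[0,0,10],[0,0,0]],
  [0.8,[0,0,40],[0,0,-0.148]],
  [0.8,[0,0,80],[0,0,-0.296]],
  [0.7,[0,0,125],[0,0,-0.444]],
  [0.7,[0,0,170],[0,0,-0.592]],
  [0.6,[0,0,215],[0,0,-0.74]],
  [0.6,[0,0,230],[0,0,-0.888]],
  [0.6,[0,0,230],[0,0,-1.036]],
])

```text
time: 7.75
ee_pos: [0.4301, 0.1335, 0.305]
tcp_rot: [179.7, 0.1, 124.0]
wrist_force: [0.0, -0.5, -0.1]
opening: 0.0512
grasp_force: 0.0
```

```bash
cat > pl.py <<'E'
from meas import *
def board(z):
    P=seg(z,(190,175,300,270),lambda r,g,b:(b>90)&(r<60)&(b>g+40))
    A=np.c_[P[:,:2],np.ones(len(P))]; co=np.linalg.lstsq(A,P[:,2],rcond=None)[0]
    for _ in range(3):
        e=abs(A@co-P[:,2]); k=e<.008; co=np.linalg.lstsq(A[k],P[k,2],rcond=None)[0]
    n=np.r_[-co[:2],1]; n/=np.linalg.norm(n); return co,n
def plate(z,box,n):
    P=seg(z,box,lambda r,g,b:(r>120)&(g>120)&(abs(r-b)<40))
    # in-plane axes: ex ~ world x projected, ey = n x ex
    ex=np.array([1,0,0])-n*n[0]; ex/=np.linalg.norm(ex); ey=np.cross(n,ex)
    c,s,a=cv2.minAreaRect(np.c_[P@ex,P@ey].astype(np.float32)*1000)
    h=np.median(P@n); X=ex*c[0]/1000+ey*c[1]/1000+n*h
    return X,s,a,ex,ey
E
python3 - <<'E'
from pl import *
im,d,p=grab('top'); np.savez('top2.npz',im=im,W=cloud(d,p)); save('top2.png',im[150:330,130:450].repeat(2,0).repeat(2,1))
for f in('top1.npz','top2.npz'):
    z=np.load(f); co,n=board(z); print(f,co,n,np.arctan(np.hypot(*co[:2])))
    for nm,b in(('p2',(214,202,247,234)),('p1',(244,205,269,237))):
        X,s,a,ex,ey=plate(z,b,n); print(nm,np.round(X*1000,1),s,a,'board z under',1000*(co@[X[0],X[1],1]))
E
```

```text
top1.npz [ 0.09285714 -0.3888317   0.06973679] [-0.08622266  0.36105034  0.92855172] 0.3803042957435044
p2 [665.  180.2  62.2] (29.722423553466797, 55.22362518310547) 14.119393348693848 board z under 61.41644324433537
p1 [658.4 120.   85.7] (22.393980026245117, 52.738731384277344) 44.104061126708984 board z under 84.21341123333778
top2.npz [-0.04533277 -0.33630188  0.14602622] [0.04292842 0.31846512 0.94696205] 0.3271499197587064
p2 [664.6 178.9  62.7] (32.03112030029297, 55.91201400756836) 15.793439865112305 board z under 55.71946182685074
p1 [657.9 119.1  85.9] (23.56809425354004, 52.104026794433594) 47.186180114746094 board z under 76.1558188013347
```

View pics/top2.png

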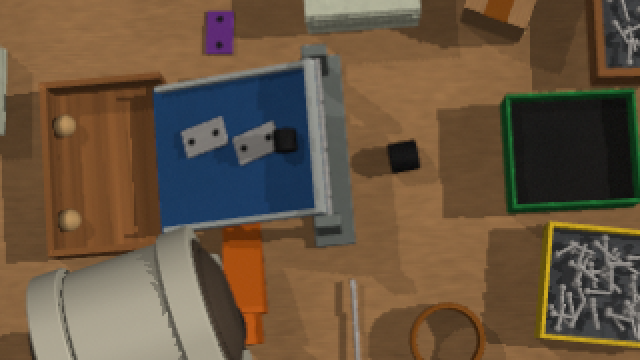

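Both balls sit in the tray, the roller rests behind plate1 at crop (284,140), and plate2 at (205,137) is clear, so I'll take plate2 first. Next I work out the tool rotation for it.

```bash
cat > plan.py <<'E'
from scipy.spatial.transform import Rotation as Ro
import numpy as np, sys
from workcell import bot
yw=np.radians(3.7); q=.36
n=np.array([-np.sin(yw)*np.sin(q),np.cos(yw)*np.sin(q),np.cos(q)])
def plan(c,a):
    ex=np.array([1,0,0])-n*n[0]; ex/=np.linalg.norm(ex); ey=np.cross(n,ex)
    ty=ex*np.cos(a)+ey*np.sin(a); tz=-n; T=np.c_[np.cross(ty,tz),ty,tz]
    o=bot.get_obs(); R0=Ro.from_euler('xyz',o['tcp_rot'],degrees=True)
    rv=(Ro.from_matrix(T)*R0.inv()).as_rotvec()
    print('n',n.round(3),'rv',rv.round(3),'shift to board pt',(np.array(c)-o['ee_pos']*1000).round(1),'q',o['q'].round(0),o['ee_pos'])
E
python3 -c "
from plan import *
plan([664.9,177.7,57.6],np.radians(15))"
```

```text
n [-0.023  0.352  0.936] rv [-0.353 -0.077 -0.315] shift to board pt [ 235.1   44.3 -245.9] q [ 17.  -7.   7. 103.   0.  74.] [0.42982904 0.13336632 0.30351427]
```

>>> step_arm([
  [0.55,[40,11,-5],[-0.045,-0.01,-0.04]],
  [0.55,[80,22,-20],[-0.09,-0.02,-0.08]],
  [0.55,[120,33,-50],[-0.135,-0.03,-0.12]],
  [0.55,[155,44,-80],[-0.18,-0.04,-0.16]],
  [0.55,[185,52,-110],[-0.23,-0.05,-0.2]],
  [0.55,[210,60,-140],[-0.27,-0.06,-0.24]],
  [0.55,[225,65,-170],[-0.31,-0.07,-0.28]],
  [0.55,[234,65,-190],[-0.353,-0.077,-0.315]],
])

```text
time: 8.6
ee_pos: [0.6636, 0.1985, 0.108]
tcp_rot: [-175.0, 20.2, 107.1]
wrist_force: [-0.3, -0.2, -0.2]
opening: 0.0467
grasp_force: 0.0
```

>>> step_arm([
  [0.55,[0,0,0],[0,0,0]],
  [0.55,[0,0,0],[0,0,0]],
])

```text
time: 8.8
ee_pos: [0.663, 0.1983, 0.1113]
tcp_rot: [-175.1, 20.0, 107.1]
wrist_force: [0.1, 0.3, -0.1]
opening: 0.0469
grasp_force: 0.0
```

```bash
python3 -c "
from plan import *
plan([664.9,177.7,57.6],np.radians(15))"
```

```text
n [-0.023  0.352  0.936] rv [-0.    -0.01  -0.016] shift to board pt [  1.9 -20.6 -53.7] q [ 24.  32.  28.  94. -19.  99.] [0.66302972 0.198284   0.11133179]
```

>>> step_arm([
  [0.55,[1,-4,-11],[0,-0.01,-0.016]],
  [0.55,[1,-8,-22],[0,-0.01,-0.016]],
  [0.55,[1.5,-13,-34],[0,-0.01,-0.016]],
  [0.55,[2,-16,-42],[0,-0.01,-0.016]],
  [0.55,[2,-18,-47],[0,-0.01,-0.016]],
  [0.55,[2,-18,-47],[0,-0.01,-0.016]],
])

```text
time: 9.4
ee_pos: [0.665, 0.1797, 0.0636]
tcp_rot: [-175.7, 20.2, 105.8]
wrist_force: [0.3, -0.2, 0.3]
opening: 0.0467
grasp_force: 0.0
```

>>> step_arm([
  [0.55,[0,-1,-2.5],[0,0,0]],
  [0.55,[0,-1.5,-4],[0,0,0]],
  [0.55,[0,-1.5,-4],[0,0,0]],
])

```text
time: 9.7
ee_pos: [0.6654, 0.1788, 0.0602]
tcp_rot: [-175.8, 20.2, 105.8]
wrist_force: [-0.3, -0.2, -0.3]
opening: 0.047
grasp_force: 0.0
```

>>> step_arm([
  [0.55,[0,-0.5,-1.5],[0,0,0]],
  [0.55,[0,-1,-2.5],[0,0,0]],
  [0.55,[0,-1,-2.5],[0,0,0]],
])

```text
time: 10.0
ee_pos: [0.6653, 0.1777, 0.0576]
tcp_rot: [-175.8, 20.2, 105.8]
wrist_force: [0.9, -0.5, -0.3]
opening: 0.0467
grasp_force: 0.0
```

>>> step_arm([
  [0.55,[0,-0.5,-1.5],[0,0,0]],
  [0.55,[0,-1,-2.5],[0,0,0]],
  [0.55,[0,-1,-2.5],[0,0,0]],
])

```text
time: 10.3
ee_pos: [0.6654, 0.1771, 0.0559]
tcp_rot: [-175.8, 20.2, 105.8]
wrist_force: [-0.7, 1.7, 3.9]
opening: 0.0472
grasp_force: 2.3
```

>>> step_arm([
  [0.55,[0,0.5,1.5],[0,0,0]],
  [0.45,[0,0.5,1.5],[0,0,0]],
  [0.38,[0,0.5,1.5],[0,0,0]],
  [0.3,[0,0.5,1.5],[0,0,0]],
  [0.3,[0,0.5,1.5],[0,0,0]],
  [0.3,[0,0.5,1.5],[0,0,0]],
], force=45)

```text
time: 10.9
ee_pos: [0.6652, 0.1775, 0.0577]
tcp_rot: [-175.8, 20.2, 105.8]
wrist_force: [-3.4, 1.8, 6.8]
opening: 0.0322
grasp_force: 45.8
```

>>> step_arm([
  [0.3,[0,1,3],[0,0,0]],
  [0.3,[0,3,9],[0,0,0]],
  [0.3,[0,7,20],[0,0,0]],
  [0.3,[0,14,40],[0,0,0]],
  [0.3,[0,21,70],[0.04,0,0]],
  [0.3,[0,28,100],[0.08,0,0]],
  [0.3,[0,28,115],[0.08,0,0]],
  [0.3,[0,28,115],[0.08,0,0]],
])

```text
time: 11.7
ee_pos: [0.6663, 0.2057, 0.1756]
tcp_rot: [-177.4, 15.8, 105.3]
wrist_force: [-0.4, 0.2, -0.4]
opening: 0.0317
grasp_force: 44.7
```

```bash
python3 - <<'E'
from pl import *
im,d,p=grab('scene'); save('s3.png',im[170:390,260:540].repeat(2,0).repeat(2,1))
from plan import *
o=bot.get_obs(); R0=Ro.from_euler('xyz',o['tcp_rot'],degrees=True)
# target tool down, yaw 91.4
for y in(91.4,106): print(y,(Ro.from_euler('xyz',[180,0,y],degrees=True)*R0.inv()).as_rotvec().round(3))
print(o['ee_pos'],o['q'].round(),o['opening'])
E
```

```text
91.4 [ 0.281 -0.007 -0.235]
106 [0.279 0.028 0.018]
[0.66588562 0.20560261 0.17317598] [ 23.  31.  34.  99. -15.  99.] 0.03209861103275855
```

View pics/s3.png

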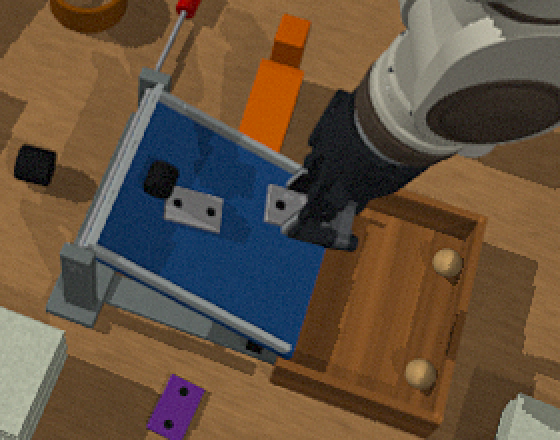

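Plate2 is in the fingers (crop (285,205)). Plate1 is still on the board at (195,210) with the roller behind it, and both balls are in the tray. I'll carry plate2 to the bin.

>>> step_arm([
  [0.3,[0,-10,15],[0.035,0,-0.03]],
  [0.3,[-2,-35,30],[0.07,0,-0.06]],
  [0.3,[-4,-72,35],[0.105,-0.003,-0.09]],
  [0.3,[-6,-110,35],[0.14,-0.004,-0.12]],
  [0.3,[-8,-150,35],[0.175,-0.005,-0.15]],
  [0.3,[-10,-190,35],[0.21,-0.006,-0.18]],
  [0.3,[-12,-230,35],[0.245,-0.007,-0.21]],
  [0.3,[-14,-270,35],[0.281,-0.007,-0.235]],
])

```text
time: 12.55
ee_pos: [0.6506, -0.0661, 0.2051]
tcp_rot: [-179.7, -0.1, 91.4]
wrist_force: [-0.6, 0.7, -0.5]
opening: 0.0322
grasp_force: 44.7
```

>>> step_arm([
  [0.3,[-2,-40,0],[0,0,0]],
  [0.3,[-4,-80,0],[0,0,0]],
  [0.3,[-6,-120,-10],[0,0,0]],
  [0.3,[-8,-160,-30],[0,0,0]],
  [0.3,[-10,-200,-50],[0,0,0]],
  [0.3,[-11,-225,-75],[0,0,0]],
  [0.3,[-12,-238,-100],[0,0,0]],
  [0.3,[-12,-238,-115],[0,0,0]],
])

```text
time: 13.35
ee_pos: [0.6375, -0.3039, 0.0872]
tcp_rot: [-179.6, -0.1, 91.3]
wrist_force: [-0.4, 0.1, -1.3]
opening: 0.0321
grasp_force: 44.7
```

>>> step_arm([
  [0.3,[0,0,0],[0,0,0]],
  [0.3,[0,0,0],[0,0,0]],
])

```text
time: 13.55
ee_pos: [0.6395, -0.3016, 0.092]
tcp_rot: [-179.8, -0.0, 91.5]
wrist_force: [0.1, -0.2, -0.5]
opening: 0.0317
grasp_force: 44.8
```

>>> step_arm([
  [0.3,[0,0,-10],[0,0,0]],
  [0.3,[0,0,-20],[0,0,0]],
  [0.3,[0,0,-30],[0,0,0]],
  [0.3,[0,0,-38],[0,0,0]],
  [0.3,[0,0,-44],[0,0,0]],
  [0.3,[0,0,-48],[0,0,0]],
  [0.3,[0,0,-48],[0,0,0]],
])

```text
time: 14.25
ee_pos: [0.6391, -0.3027, 0.043]
tcp_rot: [-179.8, -0.0, 91.5]
wrist_force: [-0.4, -0.1, -1.4]
opening: 0.0321
grasp_force: 44.8
```

>>> step_arm([
  [0.3,[0,0,-2],[0,0,0]],
  [0.3,[0,0,-4],[0,0,0]],
  [0.3,[0,0,-4],[0,0,0]],
])

```text
time: 14.55
ee_pos: [0.6393, -0.3028, 0.0397]
tcp_rot: [-179.9, -0.0, 91.5]
wrist_force: [-0.4, 0.4, -0.8]
opening: 0.0321
grasp_force: 44.8
```

>>> step_arm([
  [0.3,[0,0,-1.5],[0,0,0]],
  [0.3,[0,0,-3],[0,0,0]],
  [0.3,[0,0,-3],[0,0,0]],
])

```text
time: 14.85
ee_pos: [0.6392, -0.3027, 0.0365]
tcp_rot: [-179.8, -0.0, 91.5]
wrist_force: [-0.6, 0.3, -0.7]
opening: 0.0315
grasp_force: 44.8
```

>>> step_arm([
  [0.3,[0,0,-1],[0,0,0]],
  [0.3,[0,0,-2],[0,0,0]],
  [0.3,[0,0,-2],[0,0,0]],
])

```text
time: 15.15
ee_pos: [0.6394, -0.3028, 0.0349]
tcp_rot: [-179.9, -0.0, 91.5]
wrist_force: [0.2, -0.1, -0.7]
opening: 0.0325
grasp_force: 44.9
```

>>> step_arm([
  [0.3,[0,0,-1],[0,0,0]],
  [0.3,[0,0,-2],[0,0,0]],
  [0.3,[0,0,-2],[0,0,0]],
])

```text
time: 15.45
ee_pos: [0.6395, -0.3028, 0.0348]
tcp_rot: [-179.9, 0.0, 91.5]
wrist_force: [-5.2, 2.6, 11.1]
opening: 0.0323
grasp_force: 49.2
```

>>> step_arm([
  [0.3,[0,0,0.8],[0,0,0]],
  [0.42,[0,0,0.8],[0,0,0]],
  [0.5,[0,0,0.8],[0,0,0]],
  [0.55,[0,0,0.8],[0,0,0]],
  [0.6,[0,0,0.8],[0,0,0]],
])

```text
time: 15.95
ee_pos: [0.6393, -0.3027, 0.0331]
tcp_rot: [-179.8, -0.0, 91.5]
wrist_force: [0.3, 0.1, -0.1]
opening: 0.0514
grasp_force: 0.0
```

>>> step_arm([
  [0.6,[0,0,5],[0,0,0]],
  [0.6,[0,0,20],[0,0,0]],
  [0.6,[0,0,50],[0,0,0]],
  [0.6,[0,0,95],[0,0,0]],
  [0.6,[0,0,140],[0,0,0]],
  [0.6,[0,30,180],[0,0,0]],
  [0.6,[0,75,180],[0,0,0]],
  [0.6,[0,120,180],[0,0,0]],
])

```text
time: 16.75
ee_pos: [0.6399, -0.1822, 0.2169]
tcp_rot: [179.9, 0.1, 91.4]
wrist_force: [1.2, 0.3, 0.2]
opening: 0.0509
grasp_force: 0.0
```

```bash
python3 - <<'E'
from pl import *
from plan import *
im,d,p=grab('top'); np.savez('top4.npz',im=im,W=cloud(d,p)); save('top4.png',im[150:330,130:450].repeat(2,0).repeat(2,1))
z=np.load('top4.npz')
X,s,a,ex,ey=plate(z,(236,205,269,237),n); print(X*1000,s,a)
E
```

```text
[nan nan nan] (0.0, 0.0) 0.0
  return _methods._mean(a, axis=axis, dtype=dtype,
  ret = ret.dtype.type(ret / rcount)
```

View pics/top4.png

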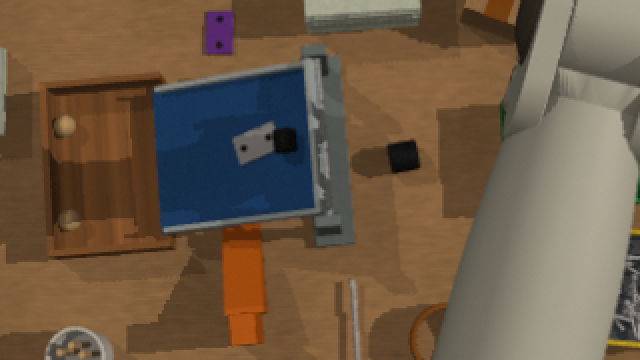

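Plate1 is at crop (256,143), shaded by the arm, with the roller at (285,140) behind its upper right corner. I'll loosen the colour limits.

```bash
python3 - <<'E'
from pl import *
from plan import *
z=np.load('top4.npz')
for th in(60,80,95):
    P=seg(z,(240,205,272,237),lambda r,g,b:(r>th)&(abs(r-b)<45))
    ex=np.array([1,0,0])-n*n[0]; ex/=np.linalg.norm(ex); ey=np.cross(n,ex)
    U=np.c_[P@ex,P@ey]*1000; c,s,a=cv2.minAreaRect(U.astype(np.float32)); h=np.median(P@n)
    X=1000*(ex*c[0]/1000+ey*c[1]/1000+n*h); print(th,len(P),X.round(1),np.round(s,1),a)
im=z['im']; W=z['W']
# dark holes and corners from the low-y/high-y edges: lower-edge (downhill) pts
D=W[205:237,240:272]; 
stand=np.array([655.6,38.8]); ysd=np.array([-.0645,.9979]); xsd=np.array([.9979,.0645])
print('roller',np.nanmedian(seg(z,(264,210,280,228),lambda r,g,b:(r<45)&(b<45)&(g<45)),0)*1000)
print(X[:2]-stand@np.eye(2), (X[:2]-stand)@xsd,(X[:2]-stand)@ysd)
plan(list(X-5*n),np.radians(15))
E
```

```text
60 270 [653.1 114.8  87.2] [36.4 66. ] 14.585938453674316
80 232 [652.7 116.1  86.8] [34.7 54.9] 17.162023544311523
95 194 [651.9 116.3  86.6] [32.5 54. ] 18.008750915527344
roller [647.77943743  79.4513149  119.7564855 ]
[-3.74125325 77.47166673] 1.263525884629578 77.55028706412811
n [-0.023  0.352  0.936] rv [-0.362  0.02   0.235] shift to board pt [  12.2  290.  -134.6] q [-15.  21.  28.  96.   0.  73.] [ 0.63978071 -0.17553408  0.21658302]
```

>>> step_arm([
  [0.55,[1,40,0],[-0.045,0,0.03]],
  [0.55,[3,80,0],[-0.09,0,0.06]],
  [0.55,[4,120,0],[-0.135,0,0.1]],
  [0.55,[5,160,0],[-0.18,0.01,0.13]],
  [0.55,[6,200,0],[-0.225,0.01,0.17]],
  [0.55,[8,240,0],[-0.27,0.01,0.2]],
  [0.55,[10,280,-10],[-0.315,0.02,0.24]],
  [0.55,[11,318,-30],[-0.362,0.02,0.27]],
])

```text
time: 17.6
ee_pos: [0.651, 0.1373, 0.1865]
tcp_rot: [-175.5, 20.3, 107.9]
wrist_force: [1.1, -1.1, -0.9]
opening: 0.0471
grasp_force: 0.0
```

>>> step_arm([
  [0.55,[0,0,-20],[0,0,0]],
  [0.55,[0,0,-40],[0,0,0]],
  [0.55,[0,0,-46],[0,0,0]],
  [0.55,[0,0,-46],[0,0,0]],
  [0.55,[0,0,-46],[0,0,0]],
])

```text
time: 18.1
ee_pos: [0.6508, 0.1349, 0.1393]
tcp_rot: [-175.3, 20.2, 107.9]
wrist_force: [0.0, -0.8, 0.0]
opening: 0.047
grasp_force: 0.0
```

```bash
python3 - <<'E'
from plan import *
plan([652.6,114.2,81.5],np.radians(17))
E
```

```text
n [-0.023  0.352  0.936] rv [0.001 0.006 0.003] shift to board pt [  1.8 -20.7 -57.8] q [ 20.  25.  22.  93. -20.  94.] [0.65075072 0.13490902 0.13932353]
```

>>> step_arm([
  [0.55,[0.5,-4,-12],[0,0,0]],
  [0.55,[1,-9,-24],[0,0,0]],
  [0.55,[1,-13,-36],[0,0,0]],
  [0.55,[1.5,-17,-47],[0,0,0]],
  [0.55,[2,-19,-54],[0,0,0]],
  [0.55,[2,-19,-54],[0,0,0]],
])

```text
time: 18.7
ee_pos: [0.6517, 0.1156, 0.082]
tcp_rot: [-175.1, 20.2, 108.0]
wrist_force: [0.2, 0.7, 0.4]
opening: 0.0471
grasp_force: 0.0
```

>>> step_arm([
  [0.55,[0,-0.5,-1.5],[0,0,0]],
  [0.55,[0,-1.3,-3.5],[0,0,0]],
  [0.55,[0,-1.3,-3.5],[0,0,0]],
])

```text
time: 19.0
ee_pos: [0.6525, 0.1151, 0.0802]
tcp_rot: [-175.2, 20.2, 107.9]
wrist_force: [-0.3, 0.1, -0.4]
opening: 0.0472
grasp_force: 0.0
```

>>> step_arm([
  [0.55,[0,-0.3,-1],[0,0,0]],
  [0.55,[0,-0.6,-2],[0,0,0]],
  [0.55,[0,-0.6,-2],[0,0,0]],
])

```text
time: 19.3
ee_pos: [0.6525, 0.1147, 0.0791]
tcp_rot: [-175.3, 20.2, 107.9]
wrist_force: [-3.0, 1.4, 4.9]
opening: 0.0468
grasp_force: 2.7
```

>>> step_arm([
  [0.55,[0,0.5,1.5],[0,0,0]],
  [0.45,[0,0.5,1.5],[0,0,0]],
  [0.38,[0,0.5,1.5],[0,0,0]],
  [0.3,[0,0.5,1.5],[0,0,0]],
  [0.3,[0,0.5,1.5],[0,0,0]],
  [0.3,[0,0.5,1.5],[0,0,0]],
], force=45)

```text
time: 19.9
ee_pos: [0.6521, 0.1152, 0.0809]
tcp_rot: [-175.2, 20.2, 108.0]
wrist_force: [-5.8, 2.6, 9.6]
opening: 0.0322
grasp_force: 46.5
```

>>> step_arm([
  [0.3,[0,2,6],[0,0,0]],
  [0.3,[0,13,36],[0,0,0]],
  [0.3,[-1,25,75],[0,0,0]],
  [0.3,[-1,32,115],[0,0,0]],
  [0.3,[-1,32,125],[0,0,0]],
  [0.3,[-1,32,125],[0,0,0]],
])

```text
time: 20.5
ee_pos: [0.6521, 0.1473, 0.2063]
tcp_rot: [-175.4, 20.2, 107.9]
wrist_force: [0.8, -0.2, -1.5]
opening: 0.0322
grasp_force: 44.9
```

```bash
python3 - <<'E'
from pl import *
im,d,p=grab('scene'); save('s5.png',im[170:390,260:540].repeat(2,0).repeat(2,1))
from plan import *
o=bot.get_obs(); R0=Ro.from_euler('xyz',o['tcp_rot'],degrees=True)
print((Ro.from_euler('xyz',[180,0,91.4],degrees=True)*R0.inv()).as_rotvec().round(3))
print(o['ee_pos'],o['opening'])
E
```

```text
[ 0.362 -0.022 -0.271]
[0.65165718 0.14691744 0.20422589] 0.03233441019282942
```

View pics/s5.png

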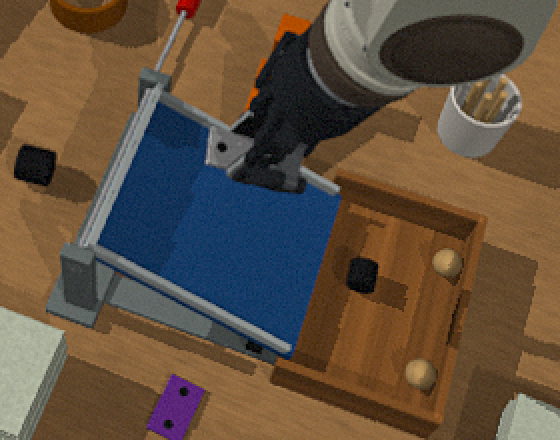

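The roller has rolled into the tray (crop (362,275)) next to both balls, and plate1 is held. I'll carry it to the near half of the bin.

>>> step_arm([
  [0.3,[-1,-20,0],[0.045,0,-0.03]],
  [0.3,[-3,-55,0],[0.09,0,-0.07]],
  [0.3,[-4,-90,0],[0.135,0,-0.1]],
  [0.3,[-6,-128,0],[0.18,-0.01,-0.13]],
  [0.3,[-8,-166,0],[0.225,-0.01,-0.17]],
  [0.3,[-9,-204,0],[0.27,-0.02,-0.2]],
  [0.3,[-10,-242,0],[0.315,-0.02,-0.24]],
  [0.3,[-12,-280,0],[0.362,-0.022,-0.271]],
])

```text
time: 21.35
ee_pos: [0.6384, -0.1348, 0.2021]
tcp_rot: [-179.8, -0.1, 91.3]
wrist_force: [1.4, 0.9, -1.2]
opening: 0.0324
grasp_force: 44.9
```

>>> step_arm([
  [0.3,[0,-35,0],[0,0,0]],
  [0.3,[0,-65,-15],[0,0,0]],
  [0.3,[0,-85,-45],[0,0,0]],
  [0.3,[0,-95,-75],[0,0,0]],
  [0.3,[0,-95,-105],[0,0,0]],
  [0.3,[0,-95,-125],[0,0,0]],
  [0.3,[0,-95,-125],[0,0,0]],
  [0.3,[0,-95,-125],[0,0,0]],
])

```text
time: 22.15
ee_pos: [0.6384, -0.2281, 0.0784]
tcp_rot: [-179.8, -0.0, 91.4]
wrist_force: [0.7, 0.3, -0.8]
opening: 0.032
grasp_force: 44.9
```

>>> step_arm([
  [0.3,[0,0,-10],[0,0,0]],
  [0.3,[0,0,-20],[0,0,0]],
  [0.3,[0,0,-29],[0,0,0]],
  [0.3,[0,0,-35],[0,0,0]],
  [0.3,[0,0,-39],[0,0,0]],
  [0.3,[0,0,-39],[0,0,0]],
])

```text
time: 22.75
ee_pos: [0.6391, -0.228, 0.0399]
tcp_rot: [-179.9, -0.0, 91.4]
wrist_force: [0.4, -0.4, -0.9]
opening: 0.0319
grasp_force: 44.9
```

>>> step_arm([
  [0.3,[0,0,-1.5],[0,0,0]],
  [0.3,[0,0,-3],[0,0,0]],
  [0.3,[0,0,-3],[0,0,0]],
])

```text
time: 23.05
ee_pos: [0.6394, -0.2282, 0.0376]
tcp_rot: [-180.0, 0.0, 91.4]
wrist_force: [-0.5, 0.1, -0.3]
opening: 0.0318
grasp_force: 44.9
```

>>> step_arm([
  [0.3,[0,0,-1],[0,0,0]],
  [0.3,[0,0,-2],[0,0,0]],
  [0.3,[0,0,-2],[0,0,0]],
])

```text
time: 23.35
ee_pos: [0.6393, -0.2282, 0.0354]
tcp_rot: [-179.9, -0.0, 91.4]
wrist_force: [0.4, -0.7, -1.3]
opening: 0.0322
grasp_force: 44.9
```

>>> step_arm([
  [0.3,[0,0,-0.8],[0,0,0]],
  [0.3,[0,0,-1.6],[0,0,0]],
  [0.3,[0,0,-1.6],[0,0,0]],
])

```text
time: 23.65
ee_pos: [0.6394, -0.2282, 0.0348]
tcp_rot: [-180.0, 0.0, 91.4]
wrist_force: [-2.2, 1.6, 4.0]
opening: 0.0321
grasp_force: 46.9
```

Contact at about 5 N, so I'll release and retreat.

>>> step_arm([
  [0.3,[0,0,0],[0,0,0]],
  [0.42,[0,0,0],[0,0,0]],
  [0.5,[0,0,0],[0,0,0]],
  [0.55,[0,0,0],[0,0,0]],
  [0.6,[0,0,0],[0,0,0]],
])

```text
time: 24.15
ee_pos: [0.6392, -0.2281, 0.0337]
tcp_rot: [-179.9, -0.0, 91.4]
wrist_force: [1.0, 0.7, -0.1]
opening: 0.0514
grasp_force: 0.0
```

>>> step_arm([
  [0.6,[0,0,5],[0,0,0]],
  [0.6,[0,0,20],[0,0,0]],
  [0.6,[0,0,50],[0,0,0]],
  [0.6,[0,0,95],[0,0,0]],
  [0.6,[0,0,140],[0,0,0]],
  [0.6,[-20,40,180],[0,0,0]],
  [0.6,[-50,80,200],[0,0,0]],
  [0.6,[-80,110,220],[0,0,0]],
])

```text
time: 24.95
ee_pos: [0.565, -0.1237, 0.252]
tcp_rot: [179.9, 0.0, 91.4]
wrist_force: [1.3, 0.9, 1.5]
opening: 0.0509
grasp_force: 0.0
```

>>> step_arm([
  [0.6,[-30,30,0],[0,0,0]],
  [0.6,[-60,60,0],[0,0,0]],
  [0.6,[-90,90,0],[0,0,0]],
  [0.6,[-120,120,0],[0,0,0]],
  [0.6,[-120,120,0],[0,0,0]],
])

```text
time: 25.45
ee_pos: [0.4429, -0.0025, 0.2523]
tcp_rot: [179.9, -0.0, 91.5]
wrist_force: [1.4, 0.8, 0.6]
opening: 0.0514
grasp_force: 0.0
```

```bash
python3 - <<'E'
from pl import *
im,d,p=grab('top'); save('top6.png',im[150:390,100:480].repeat(2,0).repeat(2,1)); W=cloud(d,p); np.savez('top6.npz',im=im,W=W); z=np.load('top6.npz')
P=seg(z,(380,192,455,260),lambda r,g,b:(r>120)&(g>120)&(b>110)); print(len(P),(P.min(0)*1000).round(),(P.max(0)*1000).round(),np.median(P,0)*1000)
for lo,hi in((-.4,-.266),(-.266,-.15)):
    Q=P[(P[:,1]>lo)&(P[:,1]<hi)]; print(len(Q),rect(Q),np.median(Q[:,2]))
P=seg(z,(190,175,300,270),lambda r,g,b:(b>100)&(r<60)); A=np.c_[P[:,:2],np.ones(len(P))]; co=np.linalg.lstsq(A,P[:,2],rcond=None)[0]; print(np.arctan(-co[1]))
E
```

```text
462 [ 622. -318.   33.] [ 656. -203.   50.] [ 638.9361889  -251.17033518   40.54652551]
206 (array([ 638.6, -295.7]), array([44.6, 33.2]), 88.8) 0.040825160204756045
256 (array([ 639. , -229.7]), array([33.5, 54.4]), 1.7) 0.040351504011229694
0.34941183228712797
```

View pics/top6.png

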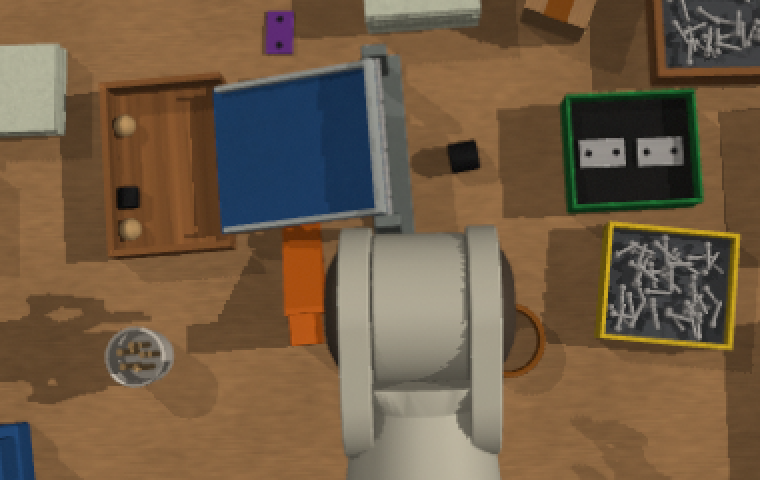

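Both plates lie flat on the pad (crop (602,153), (660,151)). The two balls and the roller are in the tray (about (125,125), (130,228) and (128,197)), and the board is on its stop. I'll let things settle, then hand in.

>>> step_arm([
  [0.6,[0,0,0],[0,0,0]],
  [0.6,[0,0,0],[0,0,0]],
  [0.6,[0,0,0],[0,0,0]],
  [0.6,[0,0,0],[0,0,0]],
  [0.6,[0,0,0],[0,0,0]],
  [0.6,[0,0,0],[0,0,0]],
  [0.6,[0,0,0],[0,0,0]],
  [0.6,[0,0,0],[0,0,0]],
])

```text
time: 26.3
ee_pos: [0.4455, -0.0048, 0.2497]
tcp_rot: [-180.0, 0.0, 91.4]
wrist_force: [-0.2, 0.2, 0.8]
opening: 0.0513
grasp_force: 0.0
```

```bash
python3 - <<'E'
from pl import *
c=[]
for i in range(2):
    im,d,p=grab('top'); W=cloud(d,p); np.savez('t.npz',im=im,W=W); z=np.load('t.npz')
    print([np.round(np.median(seg(z,b,f),0)*1000,1) for b,f in(((154,205,169,220),lambda r,g,b:r>170),((157,256,173,272),lambda r,g,b:r>170),((155,238,175,258),lambda r,g,b:r<45))])
print(bot.job_done())
E
```

```text
[array([692.1, 357.2,  32.4]), array([562.9, 349.6,  32.4]), array([598.6, 355.4,  30.7])]
[array([692.5, 356.6,  32.9]), array([563. , 349.3,  32.8]), array([598.6, 355. ,  31.5])]
the job is handed in; nothing more can be done
None
```

I handed the job in at about 26 s: the board is on its stop, both balls and the roller are in the wooden tray, and both steel plates lie flat on the pad in the green bin. The judge's verdict was not reported back.

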